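# Press an alignment dowel to the stop of a bench insertion press

### The arm

A 6-joint arm with a two-finger parallel gripper is mounted at the origin on a cart in front of the work surface, level with it; the furniture and walls round the work are solid. World frame = base frame: x ahead of the robot, y to its left, z up, the work surface at z = 0. Lengths are in mm, angles in rad, forces in N, time in s.
With the tool pointing down it reaches from about 400 to 925 mm from the base axis. Payload 12.5 kg.
Tool frame: the origin (TCP) lies midway between the tips of the shut fingers; the grasp point (between the pads) lies 19 mm behind it; z points along the fingers, y is the line along which they close (so a half turn about z gives the same grasp; the last joint's range is limited). The gripper opens to 95 mm and grips with 3 to 60 N. Pads are 20 mm wide; open, the fingers measure 119 mm over their backs; the gripper's body (75 mm by 180 mm) begins 59 mm behind the grasp point.
Start: joints at [-1.26, 0.491, 1.559, -0, 1.092, -0.106], TCP at [253.047, -571.502, 214.661] pointing down, gripper open.
Joint ranges: [-3.1, 3.1], [-0.84, 2.19], [0.05, 2.79], [-1.13, 4.28], [0.06, 2.93], [-2.69, 2.69]. Speed limits (rad/s): [2.22, 2.22, 2.79, 3.14, 3.14, 3.14].

### API

Orientations are given as [roll, pitch, yaw] about the fixed x, y, z axes, in that order (R = Rz(yaw) Ry(pitch) Rx(roll)).
In Python, from cell import state, viewer, env, models gives the robot as it stands. The module is installed in compiled form; this text tells all that it offers.
- The arm moves only by the tool arm_command, never from a script. Its argument "rows" is a list of rows, each a list of 2 entries, a list of its own where there are three numbers: the shift along the tool's x, y, z normalised to -1 to 1, where 1 is 0.25 m, then the turn about the tool's z normalised to -1 to 1, where 1 is pi rad. A call has exactly 5 rows; each row shifts and turns the commanded pose from where the row before left it, along the tool's axes as they then stand; what a row does not reach is not made up. A row lasts 1/10 s, in which the tool goes at most 50 mm and 8.59 degrees, less where a joint would pass 70% of its speed; a pose out of reach is approached as far as the arm can. A call with a number of a shift or a turn outside -1 to 1 is refused whole. A call with a gripper value outside its range is refused whole. "claw" is the opening, from 0 (shut) to 1 (fully open), set as the call begins (left out, the last holds). The fingers move at their own pace and stop on an object; the grip force is fixed at half the most. Time passes only in rows, so rows that do not move let the fingers close, or fill a call up. It gives the time, the measured TCP pose, the force, the opening and the grip force at its end, in the units of the state.
- state(): the state, without advancing time (a new reading comes with each control period).
- viewer.read_camera(name): name is "side" or "top" or "wrist"; returns (picture, depth): 384x512x3 uint8, red, green, blue; 384x512 float32, mm along the optical axis (not along the pixel's ray), 0 where there is no reading.
- viewer.get_calibration(name): a dict with "camera_matrix" (3x3 intrinsics, pixels), "dist_coeffs" ([k1, k2, p1, p2, k3] as OpenCV has them; the pictures are not rectified), "world_to_cam" (4x4, takes a point from world to camera coordinates). Camera axes: x right, y up, looking along -z (the intrinsics and any distortion apply to the point x, -y, -z); pixel columns grow to the right and rows downward; lengths in mm; the calibration is good to about 2 mm. A picture is of the moment at which its call begins: read the wrist's pose just before it. get_calibration takes no time and is no camera call; for the wrist camera it gives the pose at the moment of the call.
- env.job_done(): hands the job in; it is judged then, once.
Trained networks look in the newest picture that a camera, given by its name, has taken for a name from the list of things; names that differ only in an ending like _2 or _b are one class to them, and where a whole thing is asked for, a point or a joint stands for the part that bears it (a point fixed in the world has none). Each returns a list of dicts, best first, with "confidence" (0 to 1); they miss things now and then, are a little off and sometimes report something else, mostly with a low value. They report only what shows in the picture. A call takes as long as a camera call. They do not tell look-alikes from the thing itself.
- models.search_frame(camera, label): "position" ([x, y, z] in mm, in world coordinates, good to about 4 mm: the middle of the surface that is visible of it).
- models.mark_of(camera, label): "position" ([x, y, z] in mm, in world coordinates, good to about 4 mm: a listed point, or the origin of a listed thing).
The state is a dict: "t": time; "joints": joint angles; "qvel": joint speeds; "tau": joint torques, N m; "eef_pos": TCP position; "tcp_rot": TCP orientation; "ft_force": force on the tool from outside, world axes, zero at the start; "moment": the same for the moment, N m; "opening": opening from 0.0 (shut) to 1.0 (fully open); "grip_force": force on a finger pad.
Only numpy, scipy, OpenCV 4.12 (cv2) and the standard library are available. Lean on these libraries where they do the work, as an engineer would, in place of code of your own. Each camera call takes 0.05 s, during which the arm holds its last target. There are 200 camera calls.

### The job

Set the white cell block, dowel up, squarely down into the pin nest of the insertion press and push the slide fully home under the ram. Then press the palm knob slowly straight down until you feel it bottom on its stop nut - the nut, not a measured depth, sets how far the dowel goes in - keep it firmly against the stop for about half a second so that the dowel does not creep back, without ever leaning on the knob with 28 N or more, and let the ram come all the way back up. Leave the block in the nest with the slide home, and do not shift the two vials standing by the press.

Things in the scene. Friction and masses are not known exactly. Their poses are not given: they have to be found in the camera images.
- block_center (a point): centre (half-way up) of the loose white plastic cell block, 60 x 40 x 30 mm (its x, y, z), about 0.22 kg, flat on the bench; a steel dowel (12 mm dia.) stands upright 18 to 20 mm out of the middle of its top, in a light press fit that takes about 4 N to move. Grip it across the 40 mm width (its y); a half turn about z makes no difference
- dowel_top (a point): centre of the dowel's upper end face; it sinks into the block when pressed
- nest (a point): nest centre on the sliding plate, where the block's underside rests (24 mm above the bench). x = slide travel, inwards; the block's long side goes along x. Six domed pins (8 mm dia., 13 mm high) leave the block 1.5 mm a side: two along each long side, 22 mm before and behind the centre (36 mm free between for fingers), one at each end. Slide out: press head from 74 mm, knob axis 100 mm inward
- tab (a point): centre of the outer (robot-side) face of the upright steel push tab at the slide's front end, 83 mm before the nest centre (nest -x) and 20 mm above the nest face; tab 50 mm wide, 6 mm thick, top edge 13 mm above this point; axes as the nest. Push it along nest +x. With the slide home the press's head (underside 90 mm above the bench) begins 57 mm inward of this face
- press_slide (a joint): travel of the slide in m: 0 drawn fully out, 0.100 fully home against its stop with the nest under the ram; rubs with about 2.5 N and stays where it is left
- knob_top (a point): centre of the flat top of the black palm knob (45 mm diameter, top 198 mm above the bench when up) on the vertical sprung ram. Press straight down. With the ram up its face is 77 mm above the bench, 3 to 5 mm over the dowel of a seated block
- press_ram (a joint): ram travel down in m, 0 up; springs back. Needs 2 N to start, 0.2 N more per mm, plus 4 N once on the dowel: at most 10 N before the stop. Then the collar meets the knurled stop nut and the force jumps. The nut is set anywhere from 8.5 to 20 mm travel and not reported. Meet it at about 6 mm/s; an arm that just halts there may sag off, so keep 14 to 18 N on the knob by watching the force
- vial_a: glass sample vial with black cap, 27 mm diameter, 50 mm high, standing between block and robot; origin at its underside
- vial_b: glass sample vial with black cap, 27 mm diameter, 50 mm high, standing to the left behind the press; origin at its underside
There are look-alikes about, which are no part of the job. What is meant by the part that bears block_center is not green, and is the larger of those in its own colour.

How it is judged (in metres and radians):
On the way, in this order (a step that is already met when the one before it is completed fails the run):
1. the block sits down in the pin nest, let go (horizontal distance between block_center and nest below 0.004 m and z of block_center in the frame of nest below 0.0175 m and angle between the x axis of block_center and the x axis of nest, either way round below 0.12 rad and contact force between the fingers and block below 0.1 N), for 0.2 s.
2. the slide is fully home with the block still seated (value of joint press_slide above 0.0975 m and horizontal distance between block_center and nest below 0.004 m and z of block_center in the frame of nest below 0.0175 m), for 0.2 s.
3. the ram is held down on its stop nut (more than 2 N on the nut for 0.25 s) over the seated block (contact force between press_ram_c0 and stop_nut_c0 above 2 N and value of joint press_slide above 0.0975 m and horizontal distance between block_center and nest below 0.004 m), for 0.25 s.
At the end, for the whole second after the job is handed in: the dowel is pressed in to the depth set by the stop nut (within 1.5 mm), the ram is back up (within 2 mm), the slide is home (within 2.5 mm of its stop), and the block rests flat in the nest (centre within 4 mm of the nest centre, underside within 2.5 mm of the nest face, aligned within 0.12 rad) (all of step 2 and value of joint press_ram below 0.002 m and angle between the x axis of block_center and the x axis of nest, either way round below 0.12 rad and z of stop_nut_c0 in the frame of dowel_top between 0.0805 and 0.0835 m and linear speed of block below 0.01 m/s); the robot touches nothing.
It fails at once if the knob is pressed with 28 N or more (contact force between any of the fingers, the arm and press_ram above 28 N).
It fails at once if a vial is shifted by more than 20 mm (distance of any of vial_a, vial_b from where it was at the start of the episode above 0.02 m).
It also fails if it takes over 72 s, if anything falls off the work surface, if the arm or the gripper's body presses on something with over 40 N, if the wrist force passes 120 N, or if a joint passes its speed limit or range.

## Working session

There is one attempt and no reset: what is moved stays moved. The work goes in short steps, Python scripts to look and compute and a tool call to move; the robot and the scene stay as the last step left them, time stands still between calls to the robot, and variables do not carry over. Pictures are saved under pics/ and viewed, at most 10 in all, crops included, and the job is handed in when it is done.

Besides the shell and the picture viewer there is one more tool, called after "Call:" as name([rows], argument=value, ...), one row to a line, values as JSON. arm_command: Moves the arm, as the interface text tells. Scaled input: -1 to 1 covers 0.25 m each way for a shift and pi rad each way for a turn. Its arguments: {"type":"object","properties":{"rows":{"type":"array","items":{"type":"array"}},"claw":{"type":"number"}},"required":["rows"]}

```bash
ls; mkdir -p pics
cat > h.py <<'E'
import numpy as np, cv2
from cell import state, viewer, env, models
def cam(name, save=None):
    img,d=viewer.read_camera(name); c=viewer.get_calibration(name)
    if save: cv2.imwrite('pics/'+save, img[:,:,::-1])
    return img,d,c
def px2w(c,d,uv,z=None):
    K=np.array(c['camera_matrix']);D=np.array(c['dist_coeffs']);W=np.array(c['world_to_cam'])
    uv=np.array(uv,float).reshape(-1,1,2)
    n=cv2.undistortPoints(uv,K,D)[:,0]
    Wi=np.linalg.inv(W); out=[]
    for (x,y),p in zip(n,uv[:,0]):
        r=Wi[:3,:3]@np.array([x,-y,-1.]); o=Wi[:3,3]
        s=(z-o[2])/r[2] if z is not None else d[int(round(p[1])),int(round(p[0]))]
        out.append(o+s*r)
    return np.array(out)
def w2px(c,P):
    K=np.array(c['camera_matrix']);D=np.array(c['dist_coeffs']);W=np.array(c['world_to_cam'])
    q=(W[:3,:3]@np.array(P,float).reshape(-1,3).T).T+W[:3,3]
    q=q*[1,-1,-1]
    return cv2.projectPoints(q,np.zeros(3),np.zeros(3),K,D)[0][:,0]
E
python3 - <<'E'
from h import *
s=state();print({k:np.round(v,3).tolist() for k,v in s.items()})
a,_,c1=cam('top','top0.png');b,_,c2=cam('side','side0.png')
for cn in('top','side'):
  for l in('block_center','dowel_top','nest','tab','knob_top','vial_a','vial_b'):
    try: print(cn,l,[(np.round(r['position']).tolist(),round(r['confidence'],2)) for r in models.mark_of(cn,l)])
    except Exception as e: print(cn,l,e)
E
```

```text
pics
{'t': 0.0, 'joints': [-1.26, 0.492, 1.559, 0.0, 1.092, -0.106], 'qvel': [0.001, -0.001, 0.0, -0.0, -0.001, 0.0], 'tau': [0.003, -61.265, -25.818, 0.069, 0.048, -0.0], 'eef_pos': [252.962, -571.256, 214.073], 'tcp_rot': [-3.141, -0.0, 0.417], 'ft_force': [0.145, -0.507, -0.42], 'moment': [0.056, 0.025, 0.041], 'grip_force': 0.0, 'opening': 1.0}
top block_center [([437.0, -520.0, 16.0], 0.83), ([634.0, -434.0, 7.0], 0.65), ([475.0, -416.0, 16.0], 0.56)]
top dowel_top [([383.0, -381.0, -0.0], 0.66), ([471.0, -415.0, 46.0], 0.48)]
top nest [([540.0, -208.0, 22.0], 0.57)]
top tab [([476.0, -158.0, 43.0], 0.92)]
top knob_top [([612.0, -273.0, 198.0], 0.74)]
top vial_a [([665.0, -132.0, -1.0], 0.63), ([385.0, -381.0, -1.0], 0.41)]
top vial_b [([665.0, -132.0, -1.0], 0.63), ([385.0, -381.0, -1.0], 0.41)]
side block_center [([467.0, -418.0, 14.0], 0.64), ([633.0, -434.0, 11.0], 0.55), ([439.0, -519.0, 8.0], 0.53)]
side dowel_top [([384.0, -386.0, -1.0], 0.66), ([438.0, -524.0, 36.0], 0.52), ([638.0, -430.0, 33.0], 0.47), ([472.0, -416.0, 46.0], 0.39)]
side nest [([540.0, -208.0, 20.0], 0.64), ([473.0, -418.0, 45.0], 0.48)]
side tab [([475.0, -157.0, 43.0], 0.65)]
side knob_top [([614.0, -265.0, 197.0], 0.6)]
side vial_a [([382.0, -385.0, -2.0], 0.65), ([663.0, -134.0, -1.0], 0.37)]
side vial_b [([382.0, -385.0, -2.0], 0.65), ([663.0, -134.0, -1.0], 0.37)]
```

View pics/top0.png

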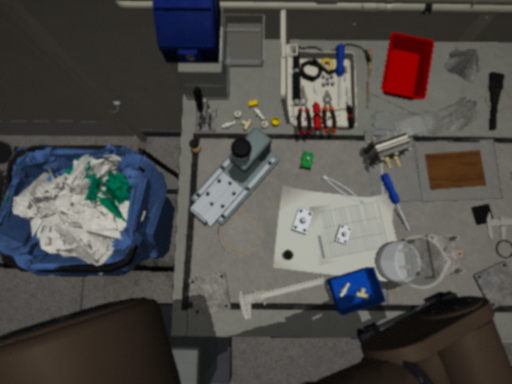

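View pics/side0.png

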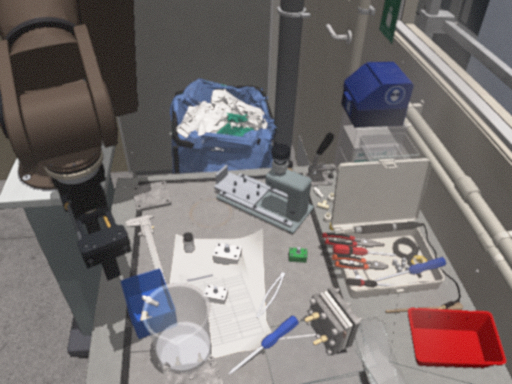

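The top view shows two white blocks, at about (302,220) and (343,234), and a green one at (307,160). The press has its tab near (205,208) and its knob at (240,150), and vial_a is at (288,254). The block at (302,220) fits: it is white and the larger of the two white ones. I'll confirm that with measurements and one crop.

Run:
```python
from h import *
img,d,c=cam('top')
print(np.round(c['camera_matrix']).tolist(), np.round(np.linalg.inv(c['world_to_cam'])[:3,3]))
crop=img[130:280,180:380]; cv2.imwrite('pics/crop1.png',cv2.resize(crop,None,fx=4,fy=4,interpolation=cv2.INTER_CUBIC)[:,:,::-1])
vv,uu=np.mgrid[130:280,180:380]
P=px2w(c,d,np.stack([uu.ravel(),vv.ravel()],1)).reshape(150,200,3)
np.save('P.npy',P)
H=P[...,2]
for nm,(x,y) in {'A':(475,-416),'B':(437,-520),'G':(634,-434)}.items():
  for lo,hi in((20,37),(38,70)):
    m=(np.hypot(P[...,0]-x,P[...,1]-y)<50)&(H>lo)&(H<hi)
    q=P[m]
    if len(q)>4:
      r=cv2.minAreaRect(q[:,:2].astype(np.float32)); print(nm,lo,len(q),np.round(r[0],1),np.round(r[1],1),round(r[2],1),'z',np.round(np.median(q[:,2]),1),q[:,:2].mean(0).round(1))
# knob, plate, tab
for nm,lo,hi in(('knob',190,205),('plate',20,28),('tab',50,62),('head',90,150)):
  m=(P[...,0]>420)&(P[...,0]<720)&(P[...,1]>-330)&(P[...,1]<-120)&(H>lo)&(H<hi)
  q=P[m]; 
  if len(q)<3: print(nm,len(q)); continue
  r=cv2.minAreaRect(q[:,:2].astype(np.float32)); print(nm,len(q),np.round(r[0],1),np.round(r[1],1),round(r[2],1),np.median(q[:,2]).round(1),q[:,:2].mean(0).round(1))
```

```text
[[372.0, 0.0, 262.0], [0.0, 372.0, 197.0], [0.0, 0.0, 1.0]] [ 366. -319.  971.]
A 20 377 [ 478.  -420.9] [40.5 76.9] 71.6 z 30.8 [ 471.  -418.8]
A 38 19 [ 470.7 -417.9] [10.3  9.9] 0.0 z 49.1 [ 470.3 -418. ]
B 20 208 [ 437.6 -523.1] [30.7 46.1] 70.5 z 24.0 [ 437.3 -522.7]
B 38 7 [ 437.9 -523.6] [5.  5.5] 1.0 z 41.0 [ 438.2 -523.6]
G 20 138 [ 632.6 -432.9] [27.5 41.1] 79.8 z 22.2 [ 632.3 -432.3]
knob 317 [ 609.2 -268.1] [43. 42.] 67.9 198.3 [ 607.9 -268.3]
plate 1847 [ 554.3 -222. ] [202.  206.2] 83.4 24.7 [ 536.  -209.5]
tab 101 [ 606.2 -186.3] [171.6 242.4] 49.9 55.0 [ 566.9 -170.9]
head 717 [ 629.4 -285.6] [ 55.2 104.3] 50.1 125.9 [ 625.1 -290.5]
```

View pics/crop1.png

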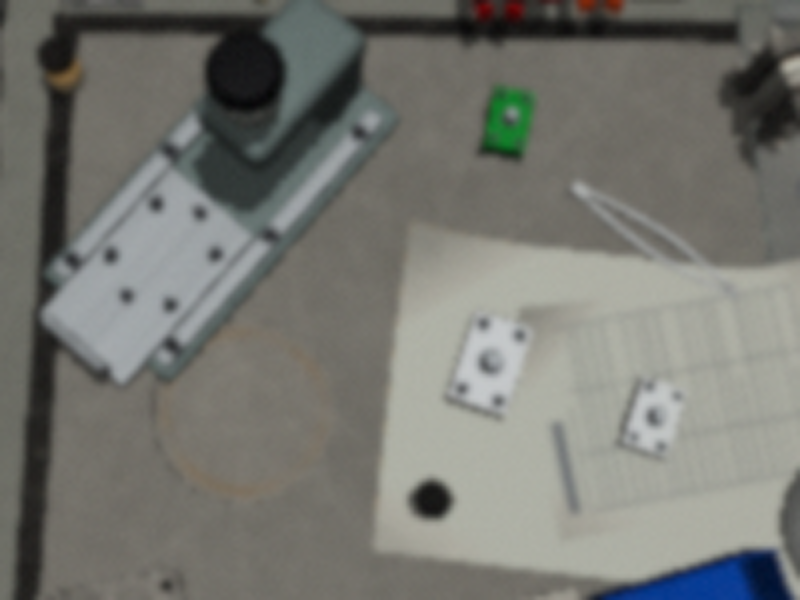

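The crop confirms it. The larger white block with the dowel is at crop (488,362), which is about (471,-418) in the world. The smaller white one is at (655,415), and the nest pins surround crop (163,254). I'll add a planner that works out the row numbers, then go above the block.

```bash
cat >> h.py <<'E'
def plan(x,y,z,yaw,n=5):
    s=state(); p=np.array(s['eef_pos']); r=s['tcp_rot']; t=r[2]
    dy=(yaw-t+np.pi/2)%np.pi-np.pi/2; dy=(yaw-t) if abs(yaw-t)<np.pi else dy
    step=(np.array([x,y,z])-p)/n
    print('pose',p.round(1),np.round(r,3),'F',np.round(s['ft_force'],1),'t',round(s['t'],2),'dist/row',np.linalg.norm(step).round(1),'rot/row deg',np.degrees(dy/n).round(2))
    for k in range(n):
        a=t+dy*k/n; X=np.array([np.cos(a),np.sin(a),0]);Y=np.array([np.sin(a),-np.cos(a),0])
        print([[round(float(v)/250,4) for v in (step@X,step@Y,-step[2])],round(float(-dy/n/np.pi),4)])
E
python3 - <<'E'
from h import *
plan(471,-418,210,np.radians(-19),6)
E
```

```text
pose [ 253.1 -571.5  214.7] [ 3.141 -0.     0.417] F [ 0.1 -0.1 -0.2] t 0.85 dist/row 44.4 rot/row deg -7.15
[[0.1743, -0.0347, 0.0031], 0.0397]
[[0.1686, -0.0562, 0.0031], 0.0397]
[[0.1603, -0.0767, 0.0031], 0.0397]
[[0.1495, -0.096, 0.0031], 0.0397]
[[0.1364, -0.1139, 0.0031], 0.0397]
[[0.1212, -0.13, 0.0031], 0.0397]
```

Call:
arm_command([
  [[0.174,-0.035,0.003],0.04],
  [[0.169,-0.056,0.003],0.04],
  [[0.16,-0.077,0.003],0.04],
  [[0.15,-0.096,0.003],0.04],
  [[0.136,-0.114,0.003],0.04],
], claw=1)

```text
t: 1.35
eef_pos: [436.2, -442.7, 211.0]
tcp_rot: [3.141, -0.0, -0.217]
ft_force: [0.6, -0.9, -0.6]
opening: 1.002
grip_force: 0.0
```

Call:
arm_command([
  [[0.121,-0.13,0.003],0.04],
  [[0,0,0],0],
  [[0,0,0],0],
  [[0,0,0],0],
  [[0,0,0],0],
])

```text
t: 1.85
eef_pos: [470.3, -419.2, 210.2]
tcp_rot: [3.141, 0.0, -0.338]
ft_force: [-0.5, 0.7, -0.4]
opening: 1.001
grip_force: 0.0
```

Run:
```python
from h import *
s=state();print(np.round(s['joints'],2),np.round(s['eef_pos'],1),np.round(s['tcp_rot'],3),np.round(s['ft_force'],2))
img,d,c=cam('wrist','w1.png')
print('cam',np.linalg.inv(c['world_to_cam']).round(2).tolist())
vv,uu=np.mgrid[0:384:2,0:512:2]
P=px2w(c,d,np.stack([uu.ravel(),vv.ravel()],1)); H=P[:,2]; ok=d[::2,::2].ravel()>0
x,y=471,-418
for lo,hi in((26,35),(42,70)):
  m=ok&(np.hypot(P[:,0]-x,P[:,1]-y)<45)&(H>lo)&(H<hi); q=P[m]
  if len(q)>4:
    r=cv2.minAreaRect(q[:,:2].astype(np.float32)); print(lo,len(q),np.round(r[0],1),np.round(r[1],1),round(r[2],1),'z',np.median(q[:,2]).round(1),q[:,:2].mean(0).round(1))
```

```text
[-0.83  0.5   1.55 -0.    1.09  1.08] [ 470.3 -419.2  210.2] [ 3.141  0.    -0.338] [-0.49  0.74 -0.42]
cam [[-0.33, 0.92, 0.23, 533.58], [-0.94, -0.32, -0.08, -441.44], [-0.0, -0.24, 0.97, 379.78], [0.0, 0.0, 0.0, 1.0]]
26 335 [ 476.8 -418.7] [38.8 70.3] 71.3 z 29.5 [ 472.4 -418. ]
42 20 [ 469.8 -417.7] [ 9.9 10.5] 70.8 z 47.5 [ 470.6 -417.3]
```

View pics/w1.png

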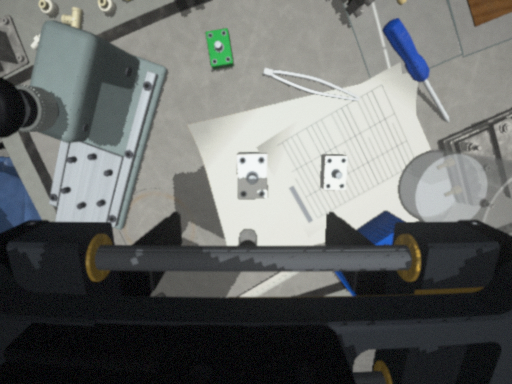

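The wrist view shows the block with its corners at about (237,152), (268,152), (269,199) and (238,199). The press nest is at left around (88,180), and vial_a's cap is at (247,237). Next I'll fix the block's centre and yaw, then descend.

Run:
```python
from h import *
img,d,c=cam('wrist')
# local segmentation in rectified plane z=30 (0.25 mm/px)
def rect(z,cx,cy,half,res=0.5):
    g=np.arange(-half,half,res); X,Y=np.meshgrid(cx+g,cy+g)
    uv=w2px(c,np.stack([X.ravel(),Y.ravel(),np.full(X.size,z)],1)).astype(np.float32).reshape(*X.shape,2)
    return cv2.remap(img,uv[...,0],uv[...,1],cv2.INTER_CUBIC)
a=rect(30,471,-418,50)
cv2.imwrite('pics/rb.png',cv2.resize(a,None,fx=2,fy=2)[:,:,::-1])
b=rect(37,540,-208,60); b=cv2.resize(b,(400,400)); cv2.imwrite('pics/both.png',np.hstack([cv2.resize(a,(400,400)),b])[:,:,::-1])
```

```text
(no output)
```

View pics/both.png

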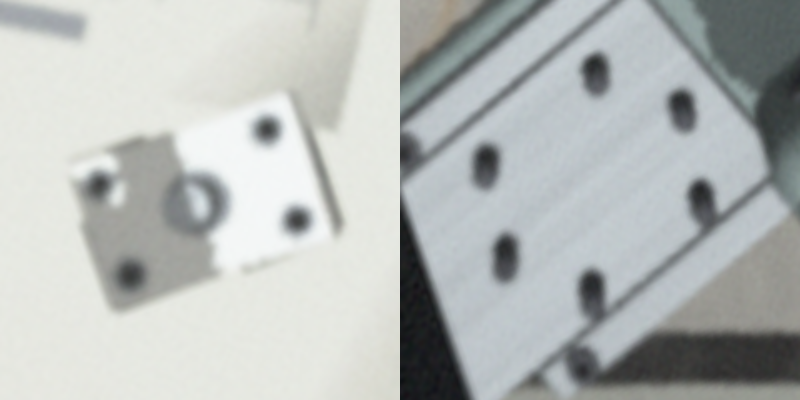

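Run:
```python
from h import *
plan(470.6,-417.4,60,np.radians(-18.3),5)
```

```text
pose [ 470.4 -419.2  210.2] [ 3.141 -0.    -0.338] F [ 0.1 -0.4 -0.8] t 1.95 dist/row 30.1 rot/row deg 0.22
[[-0.0004, -0.0014, 0.1202], -0.0012]
[[-0.0003, -0.0014, 0.1202], -0.0012]
[[-0.0003, -0.0014, 0.1202], -0.0012]
[[-0.0003, -0.0014, 0.1202], -0.0012]
[[-0.0003, -0.0014, 0.1202], -0.0012]
```

Call:
arm_command([
  [[0,-0.0014,0.12],-0.001],
  [[0,-0.0014,0.12],-0.001],
  [[0,-0.0014,0.12],-0.001],
  [[0,-0.0014,0.12],-0.001],
  [[0,-0.0014,0.12],-0.001],
])

```text
t: 2.45
eef_pos: [471.3, -417.3, 59.2]
tcp_rot: [3.141, -0.0, -0.322]
ft_force: [-0.4, -0.8, -0.4]
opening: 1.003
grip_force: 0.0
```

Call:
arm_command([
  [[0,0,0.08],0],
  [[0,0,0.06],0],
  [[0,0,0.04],0],
  [[0,0,0.02],0],
  [[0,0,0.014],0],
])

```text
t: 2.95
eef_pos: [471.9, -417.1, 6.8]
tcp_rot: [3.141, -0.001, -0.322]
ft_force: [-0.1, 0.4, 0.4]
opening: 0.999
grip_force: 0.0
```

Call:
arm_command([
  [[0,0,0],0],
  [[0,0,0],0],
  [[0,0,0],0],
  [[0,0,0],0],
  [[0,0,0],0],
], claw=0.2)

```text
t: 3.45
eef_pos: [471.9, -416.8, 6.9]
tcp_rot: [3.141, -0.0, -0.322]
ft_force: [-0.2, 0.7, -1.2]
opening: 0.638
grip_force: 0.0
```

Call:
arm_command([
  [[0,0,0],0],
  [[0,0,0],0],
  [[0,0,0],0],
  [[0,0,0],0],
  [[0,0,0],0],
])

```text
t: 3.95
eef_pos: [471.8, -416.9, 6.7]
tcp_rot: [3.141, -0.0, -0.321]
ft_force: [-0.3, -1.6, 0.9]
opening: 0.421
grip_force: 30.0
```

Call:
arm_command([
  [[0,0,-0.04],0],
  [[0,0,-0.1],0],
  [[0,0,-0.14],0],
  [[0,0,-0.14],0],
  [[0,0,-0.08],0],
])

```text
t: 4.45
eef_pos: [472.2, -417.0, 134.9]
tcp_rot: [3.14, -0.002, -0.321]
ft_force: [-0.4, 0.0, -2.4]
opening: 0.42
grip_force: 30.0
```

Run:
```python
from h import *
plan(455,-250,132,np.radians(140),20)
print(state()['opening'],state()['grip_force'])
```

```text
pose [ 472.2 -417.   134.9] [ 3.14e+00 -2.00e-03 -3.21e-01] F [-0.4  0.  -2.4] t 4.45 dist/row 8.4 rot/row deg 7.92
[[-0.0138, -0.0306, 0.0006], -0.044]
[[-0.0095, -0.0322, 0.0006], -0.044]
[[-0.0049, -0.0332, 0.0006], -0.044]
[[-0.0003, -0.0336, 0.0006], -0.044]
[[0.0043, -0.0333, 0.0006], -0.044]
[[0.0089, -0.0324, 0.0006], -0.044]
[[0.0132, -0.0309, 0.0006], -0.044]
[[0.0174, -0.0287, 0.0006], -0.044]
[[0.0212, -0.0261, 0.0006], -0.044]
[[0.0246, -0.0229, 0.0006], -0.044]
[[0.0275, -0.0193, 0.0006], -0.044]
[[0.0299, -0.0153, 0.0006], -0.044]
[[0.0317, -0.0111, 0.0006], -0.044]
[[0.0329, -0.0066, 0.0006], -0.044]
[[0.0335, -0.002, 0.0006], -0.044]
[[0.0335, 0.0026, 0.0006], -0.044]
[[0.0328, 0.0072, 0.0006], -0.044]
[[0.0315, 0.0117, 0.0006], -0.044]
[[0.0296, 0.0159, 0.0006], -0.044]
[[0.0271, 0.0198, 0.0006], -0.044]
0.4198640718337739 29.99955117702484
```

Call:
arm_command([
  [[-0.014,-0.031,0],-0.044],
  [[-0.01,-0.032,0],-0.044],
  [[-0.005,-0.033,0],-0.044],
  [[0,-0.034,0],-0.044],
  [[0.004,-0.033,0],-0.044],
])

```text
t: 4.95
eef_pos: [467.2, -374.3, 132.1]
tcp_rot: [-3.141, 0.0, 0.375]
ft_force: [-0.5, 0.4, -3.3]
opening: 0.423
grip_force: 30.0
```

Call:
arm_command([
  [[0.009,-0.032,0],-0.044],
  [[0.013,-0.031,0],-0.044],
  [[0.017,-0.029,0],-0.044],
  [[0.021,-0.026,0],-0.044],
  [[0.025,-0.023,0],-0.044],
])

```text
t: 5.45
eef_pos: [462.8, -332.7, 132.1]
tcp_rot: [-3.141, -0.0, 1.067]
ft_force: [-0.5, -0.2, -3.0]
opening: 0.416
grip_force: 30.0
```

Call:
arm_command([
  [[0.028,-0.019,0],-0.044],
  [[0.03,-0.015,0],-0.044],
  [[0.032,-0.011,0],-0.044],
  [[0.033,-0.007,0],-0.044],
  [[0.034,-0.002,0],-0.044],
])

```text
t: 5.95
eef_pos: [458.6, -290.6, 132.1]
tcp_rot: [-3.142, -0.0, 1.758]
ft_force: [-0.3, -0.9, -2.7]
opening: 0.418
grip_force: 30.0
```

Call:
arm_command([
  [[0.034,0.003,0],-0.044],
  [[0.033,0.007,0],-0.044],
  [[0.032,0.012,0],-0.044],
  [[0.03,0.016,0],-0.044],
  [[0.027,0.02,0],-0.044],
])

```text
t: 6.45
eef_pos: [454.4, -248.4, 132.1]
tcp_rot: [3.142, 0.0, 2.449]
ft_force: [-0.3, 0.3, -2.4]
opening: 0.421
grip_force: 30.0
```

Run:
```python
from h import *
plan(500,-190,130,np.radians(140),5)
img,d,c=cam('wrist','w2.png')
print('cam',np.linalg.inv(c['world_to_cam']).round(2).tolist(), np.round(state()['joints'],2))
```

```text
pose [ 454.4 -248.4  132.1] [3.142 0.    2.449] F [-0.3  0.3 -2.4] t 6.45 dist/row 14.8 rot/row deg -0.06
[[0.0018, 0.0593, 0.0017], 0.0003]
[[0.0018, 0.0593, 0.0017], 0.0003]
[[0.0019, 0.0593, 0.0017], 0.0003]
[[0.002, 0.0593, 0.0017], 0.0003]
[[0.002, 0.0593, 0.0017], 0.0003]
cam [[0.63, -0.75, -0.19, 401.66], [0.78, 0.61, 0.15, -204.8], [0.0, -0.24, 0.97, 301.64], [0.0, 0.0, 0.0, 1.0]] [-0.63  0.45  1.91  0.    0.78 -1.51]
```

View pics/w2.png

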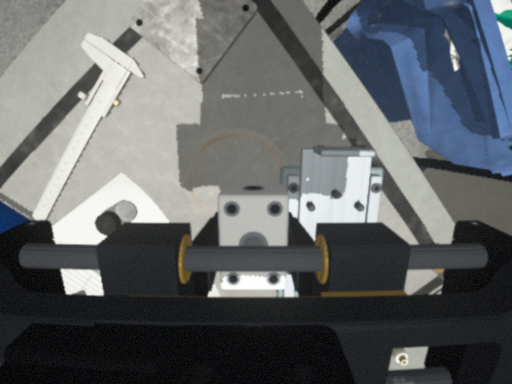

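The wrist view from outside shows the tab top at about (338,150) and three pins at (310,207), (336,194) and (360,207); the rest are hidden by the gripper. I'll shift 45 mm inward so the whole nest comes into view.

Call:
arm_command([
  [[-0.03,0,0],0],
  [[-0.05,0,0],0],
  [[-0.05,0,0],0],
  [[-0.04,0,0],0],
  [[-0.01,0,0],0],
])

```text
t: 7.0
eef_pos: [490.0, -279.1, 131.3]
tcp_rot: [-3.142, 0.0, 2.442]
ft_force: [-0.1, -0.4, -2.3]
opening: 0.416
grip_force: 30.0
```

Call:
arm_command([
  [[0,0,0],0],
  [[0,0,0],0],
  [[0,0,0],0],
  [[0,0,0],0],
  [[0,0,0],0],
])

```text
t: 7.5
eef_pos: [488.9, -277.8, 131.7]
tcp_rot: [-3.142, 0.0, 2.443]
ft_force: [0.1, 0.1, -3.0]
opening: 0.412
grip_force: 30.0
```

Run:
```python
from h import *
s=state();print(np.round(s['eef_pos'],1),np.round(s['tcp_rot'],3))
img,d,c=cam('wrist','w3.png')
np.savez('w3.npz',img=img,d=d,K=c['camera_matrix'],D=c['dist_coeffs'],W=c['world_to_cam'])
p=img[110:290,170:430]
p=cv2.resize(p,None,fx=3,fy=3,interpolation=cv2.INTER_CUBIC); cv2.imwrite('pics/w3c.png',p[:,:,::-1])
for l in ('nest','tab'):
  print(l,[(np.round(r['position'],1).tolist(),round(r['confidence'],2)) for r in models.mark_of('wrist',l)])
```

```text
[ 488.9 -277.8  131.7] [-3.142  0.     2.443]
nest [([536.1, -206.1, 26.8], 0.58)]
tab [([477.3, -153.1, 42.6], 0.89)]
```

View pics/w3c.png

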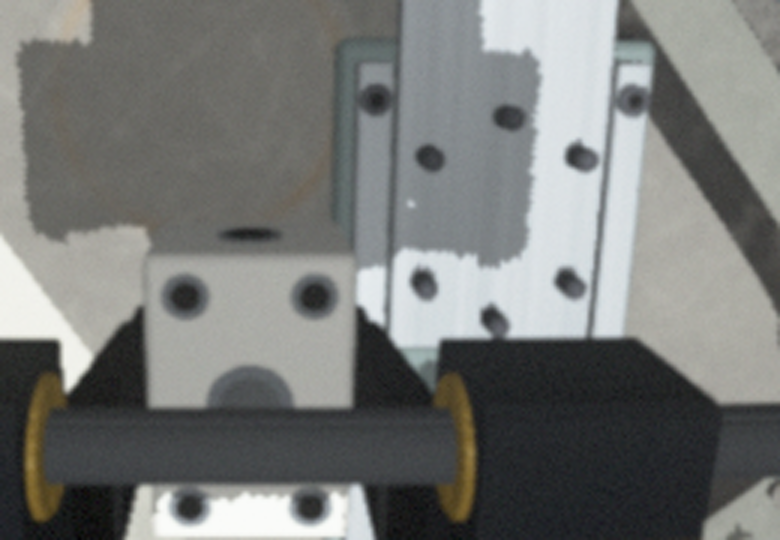

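The crop shows all six pins at (509,117), (430,158), (582,157), (424,284), (570,283) and (495,322). The four holes in the gripped block are at (185,297), (315,297), (190,507) and (311,507).

Run:
```python
from h import *
f=np.load('w3.npz'); c=dict(camera_matrix=f['K'],dist_coeffs=f['D'],world_to_cam=f['W'])
img=f['img']
g=cv2.cvtColor(img,cv2.COLOR_RGB2GRAY).astype(float)
def uv(p): return (np.array(p,float)+0.5)/3-0.5+[170,110]
pins=uv([(509,117),(495,322),(430,158),(582,157),(424,284),(570,283)])
for z in(30.5,):
  P=px2w(c,None,pins,z)[:,:2]; print(P.round(1).tolist())
  ctr=(P[0]+P[1]+P[2:].sum(0))/6
  for a,b in((1,0),(4,2),(5,3)): v=P[a]-P[b]; print('ang',np.degrees(np.arctan2(v[1],v[0])).round(2),np.linalg.norm(v).round(1))
  print('widths',np.linalg.norm(P[2]-P[3]).round(1),np.linalg.norm(P[4]-P[5]).round(1),'ctr',ctr.round(2))
h=uv([(185,297),(315,297),(190,507),(311,507)])
Q=px2w(c,None,h,154.9)[:,:2]; print(Q.round(1).tolist(),Q.mean(0).round(2))
for a,b in((2,0),(3,1)): v=Q[a]-Q[b]; print('blk ang',np.degrees(np.arctan2(v[1],v[0])).round(2),np.linalg.norm(v).round(1))
r=state(); print(Q.mean(0)-np.array(r['eef_pos'])[:2])
```

```text
[[510.4, -185.0], [564.7, -230.1], [504.5, -213.1], [536.8, -173.8], [537.7, -240.8], [570.1, -201.8]]
ang -39.69 70.7
ang -39.75 43.3
ang -40.02 43.6
widths 50.9 50.7 ctr [ 537.36 -207.42]
[[465.0, -273.3], [480.5, -254.9], [498.6, -301.4], [514.1, -282.9]] [ 489.56 -278.12]
blk ang -39.88 43.8
blk ang -39.83 43.8
[ 0.56484195 -0.25790105]
```

Run:
```python
from h import *
plan(537,-207.1,128,np.radians(140.2),5)
```

```text
pose [ 489.  -277.9  131.7] [-3.142  0.     2.443] F [ 0.7 -0.1 -3.2] t 7.65 dist/row 17.1 rot/row deg 0.04
[[0.007, 0.068, 0.003], -0.0002]
[[0.0069, 0.068, 0.003], -0.0002]
[[0.0069, 0.0681, 0.003], -0.0002]
[[0.0068, 0.0681, 0.003], -0.0002]
[[0.0068, 0.0681, 0.003], -0.0002]
```

Call:
arm_command([
  [[0.007,0.068,0.003],0],
  [[0.007,0.068,0.003],0],
  [[0.007,0.068,0.003],0],
  [[0.007,0.068,0.003],0],
  [[0.007,0.068,0.003],0],
])

```text
t: 8.15
eef_pos: [537.4, -206.5, 127.9]
tcp_rot: [-3.142, 0.0, 2.443]
ft_force: [0.1, 0.4, -2.7]
opening: 0.419
grip_force: 30.0
```

Call:
arm_command([
  [[0,0,0.05],0],
  [[0,0,0.07],0],
  [[0,0,0.07],0],
  [[0,0,0.07],0],
  [[0,0,0.05],0],
])

```text
t: 8.65
eef_pos: [536.3, -207.3, 48.7]
tcp_rot: [-3.141, -0.001, 2.443]
ft_force: [0.4, 1.1, -2.8]
opening: 0.418
grip_force: 30.0
```

Run:
```python
from h import *
plan(537,-207.1,48,np.radians(140.2),5)
```

```text
pose [ 536.3 -207.3   48.7] [-3.141e+00 -1.000e-03  2.443e+00] F [ 0.4  1.1 -2.8] t 8.65 dist/row 0.2 rot/row deg 0.05
[[-0.0003, 0.0005, 0.0005], -0.0003]
[[-0.0003, 0.0005, 0.0005], -0.0003]
[[-0.0003, 0.0005, 0.0005], -0.0003]
[[-0.0003, 0.0005, 0.0005], -0.0003]
[[-0.0003, 0.0005, 0.0005], -0.0003]
```

Call:
arm_command([
  [[-0.0015,0.0025,0.008],0],
  [[0,0,0.008],0],
  [[0,0,0.008],0],
  [[0,0,0.008],0],
  [[0,0,0.008],0],
])

```text
t: 9.15
eef_pos: [537.9, -207.0, 40.7]
tcp_rot: [3.141, 0.001, 2.443]
ft_force: [-1.2, 0.5, -2.2]
opening: 0.417
grip_force: 30.0
```

Call:
arm_command([
  [[0,0,0.006],0],
  [[0,0,0.006],0],
  [[0,0,0.006],0],
  [[0,0,0.006],0],
  [[0,0,0.004],0],
])

```text
t: 9.65
eef_pos: [537.7, -206.9, 33.3]
tcp_rot: [-3.142, 0.0, 2.443]
ft_force: [0.4, 0.6, -2.6]
opening: 0.421
grip_force: 30.0
```

Call:
arm_command([
  [[0,0,0.004],0],
  [[0,0,0.003],0],
  [[0,0,0.002],0],
  [[0,0,0],0],
  [[0,0,0],0],
])

```text
t: 10.15
eef_pos: [537.7, -207.0, 31.2]
tcp_rot: [-3.142, 0.0, 2.443]
ft_force: [0.1, 0.4, -2.6]
opening: 0.422
grip_force: 30.0
```

Call:
arm_command([
  [[0,0,0.001],0],
  [[0,0,0],0],
  [[0,0,0],0],
  [[0,0,0],0],
  [[0,0,0],0],
], claw=0.6)

```text
t: 10.65
eef_pos: [537.7, -207.0, 31.0]
tcp_rot: [-3.142, 0.0, 2.443]
ft_force: [0.4, -0.4, 1.3]
opening: 0.599
grip_force: 0.0
```

Call:
arm_command([
  [[0,0,-0.02],0],
  [[0,0,-0.05],0],
  [[0,0,-0.1],0],
  [[0,0,-0.12],0],
  [[0,0,-0.1],0],
])

```text
t: 11.15
eef_pos: [537.8, -207.0, 130.9]
tcp_rot: [3.141, 0.001, 2.443]
ft_force: [0.9, 0.2, -0.3]
opening: 0.598
grip_force: 0.0
```

Run:
```python
from h import *
s=state();print(np.round(s['eef_pos'],1),np.round(s['tcp_rot'],3),np.round(s['ft_force'],1),s['opening'])
plan(440,-125,130,np.radians(140),5)
```

```text
[ 537.8 -207.   130.9] [3.141e+00 1.000e-03 2.443e+00] [ 0.9  0.2 -0.3] 0.5984342316729266
pose [ 537.8 -207.   130.9] [3.141e+00 1.000e-03 2.443e+00] F [ 0.9  0.2 -0.3] t 11.15 dist/row 25.5 rot/row deg 0.0
[[0.1021, -0.0001, 0.0007], -0.0]
[[0.1021, -0.0001, 0.0007], -0.0]
[[0.1021, -0.0001, 0.0007], -0.0]
[[0.1021, -0.0001, 0.0007], -0.0]
[[0.1021, -0.0001, 0.0007], -0.0]
```

Call:
arm_command([
  [[0.088,0,0],0],
  [[0.088,0,0],0],
  [[0.088,0,0],0],
  [[0.088,0,0],0],
  [[0.088,0,0],0],
], claw=0)

```text
t: 11.65
eef_pos: [452.8, -135.7, 129.4]
tcp_rot: [3.141, 0.001, 2.443]
ft_force: [0.3, 0.5, -0.6]
opening: 0.24
grip_force: 0.0
```

Call:
arm_command([
  [[0,0,0.06],0],
  [[0,0,0.1],0],
  [[0,0,0.1],0],
  [[0,0,0.08],0],
  [[0,0,0.04],0],
])

```text
t: 12.15
eef_pos: [453.3, -136.2, 32.9]
tcp_rot: [-3.141, -0.001, 2.443]
ft_force: [-0.1, 0.3, -0.6]
opening: -0.0
grip_force: 0.0
```

Run:
```python
from h import *
s=state();print(np.round(s['eef_pos'],1),np.round(s['tcp_rot'],3),np.round(s['ft_force'],1),s['opening'])
for n in('top','side'):
  img,d,c=cam(n)
  vv,uu=np.mgrid[0:384,0:512]; P=px2w(c,d,np.stack([uu.ravel(),vv.ravel()],1)); 
  u=np.array([.768,-.640]); v=np.array([.640,.768]); q=P[:,:2]-[537.4,-207.4]; a=q@u; b=q@v
  for nm,m in(('block',(abs(a)<27)&(abs(b)<17)&(np.hypot(a,b)>9)),('tab',(abs(a+80)<8)&(abs(b)<20)&(P[:,2]>48)),('dowel',(np.hypot(a,b)<12)&(P[:,2]>62)),('knob',(np.hypot(a-100,b)<35)&(P[:,2]>192)&(P[:,2]<205))):
    z=P[m][:,2]; print(n,nm,m.sum(),np.percentile(z,[10,50,90]).round(1) if m.sum() else '', 'mean ab',a[m].mean().round(1),b[m].mean().round(1))
```

```text
[ 453.3 -136.2   32.9] [-3.141e+00 -1.000e-03  2.443e+00] [-0.1  0.3 -0.6] -7.749375999284583e-05
top block 243 [52.9 55.  56.9] mean ab -0.3 -0.2
top tab 203 [329.5 338.  343.4] mean ab -80.2 -0.7
top dowel 21 [66.5 72.6 74.4] mean ab 0.8 -0.8
top knob 312 [195.3 198.5 200.3] mean ab 93.5 -1.5
side block 144 [51.2 52.8 54.9] mean ab 0.9 -1.9
side tab 532 [119.1 218.1 332.2] mean ab -79.5 -1.1
side dowel 23 [63.5 70.  71. ] mean ab 1.0 -2.9
side knob 172 [193.7 196.2 198. ] mean ab 96.2 -4.1
```

Call:
arm_command([
  [[-0.02,0,0],0],
  [[-0.02,0,0],0],
  [[-0.02,0,0],0],
  [[-0.02,0,0],0],
  [[-0.01,0,0],0],
])

```text
t: 12.75
eef_pos: [470.9, -150.9, 33.6]
tcp_rot: [-3.142, 0.0, 2.443]
ft_force: [-2.3, 2.2, 1.8]
opening: 0.003
grip_force: 1.4
```

Call:
arm_command([
  [[-0.02,0,0],0],
  [[-0.02,0,0],0],
  [[-0.02,0,0],0],
  [[-0.02,0,0],0],
  [[-0.02,0,0],0],
])

```text
t: 13.25
eef_pos: [490.1, -167.0, 33.4]
tcp_rot: [-3.142, 0.0, 2.443]
ft_force: [-1.9, 1.6, 2.4]
opening: 0.005
grip_force: 1.5
```

Call:
arm_command([
  [[-0.02,0,0],0],
  [[-0.02,0,0],0],
  [[-0.02,0,0],0],
  [[-0.02,0,0],0],
  [[-0.02,0,0],0],
])

```text
t: 13.75
eef_pos: [509.3, -183.1, 33.4]
tcp_rot: [3.142, 0.0, 2.443]
ft_force: [-1.3, 2.0, 2.5]
opening: 0.005
grip_force: 1.5
```

Call:
arm_command([
  [[-0.02,0,0],0],
  [[-0.02,0,0],0],
  [[-0.02,0,0],0],
  [[-0.02,0,0],0],
  [[-0.02,0,0],0],
])

```text
t: 14.25
eef_pos: [528.4, -199.1, 33.3]
tcp_rot: [-3.142, -0.0, 2.443]
ft_force: [-0.5, 3.3, 0.7]
opening: 0.007
grip_force: 1.5
```

Call:
arm_command([
  [[-0.014,0,0],0],
  [[-0.014,0,0],0],
  [[-0.014,0,0],0],
  [[-0.01,0,0],0],
  [[-0.008,0,0],0],
])

```text
t: 14.75
eef_pos: [537.9, -207.3, 33.3]
tcp_rot: [-3.141, -0.005, 2.443]
ft_force: [-14.3, 16.2, 14.3]
opening: 0.007
grip_force: 9.9
```

Call:
arm_command([
  [[-0.004,0,0],0],
  [[-0.004,0,0],0],
  [[-0.004,0,0],0],
  [[-0.002,0,0],0],
  [[-0.002,0,0],0],
])

```text
t: 15.25
eef_pos: [537.8, -207.3, 33.3]
tcp_rot: [-3.14, -0.013, 2.443]
ft_force: [-22.3, 23.9, 22.4]
opening: 0.004
grip_force: 16.5
```

Call:
arm_command([
  [[0.01,0,0],0],
  [[0.03,0,0],0],
  [[0.06,0,0],0],
  [[0.08,0,-0.02],0],
  [[0.06,0,-0.06],0],
])

```text
t: 15.75
eef_pos: [495.8, -172.2, 52.7]
tcp_rot: [-3.141, -0.001, 2.443]
ft_force: [0.0, 0.1, 0.4]
opening: 0.007
grip_force: 0.0
```

Run:
```python
from h import *
s=state();print(np.round(s['eef_pos'],1),np.round(s['ft_force'],1))
img,d,c=cam('side'); 
u=np.array([.768,-.640,0]); n=np.array([537.4,-207.4,24])
t1=n+u*17+[0,0,33]; 
vv=np.array([.640,.768,0])
print('pred tab top edge ends home (face)',w2px(c,[t1-vv*25,t1+vv*25]).round(1).tolist(),'out',w2px(c,[n-u*83+[0,0,33]-vv*25,n-u*83+[0,0,33]+vv*25]).round(1).tolist())
p=img[140:260,190:350]; cv2.imwrite('pics/s2.png',cv2.resize(p,None,fx=5,fy=5,interpolation=cv2.INTER_CUBIC)[:,:,::-1])
for cn in('top','wrist','side'):
  if cn!='side': cam(cn)
  print(cn,[(np.round(r['position'],1).tolist(),round(r['confidence'],2)) for l in('tab','dowel_top') for r in models.mark_of(cn,l)])
```

```text
[ 495.8 -172.2   52.7] [0.  0.1 0.4]
pred tab top edge ends home (face) [[246.4, 187.4], [256.9, 177.1]] out [[214.8, 173.6], [225.8, 163.9]]
top [([544.5, -220.6, 44.0], 0.74)]
wrist [([550.5, -213.2, 41.9], 0.5)]
side [([544.9, -220.5, 41.2], 0.69), ([437.0, -524.3, 37.9], 0.57), ([611.9, -264.5, 69.0], 0.54), ([635.0, -430.2, 33.7], 0.38), ([543.1, -213.3, 40.5], 0.3)]
```

View pics/s2.png

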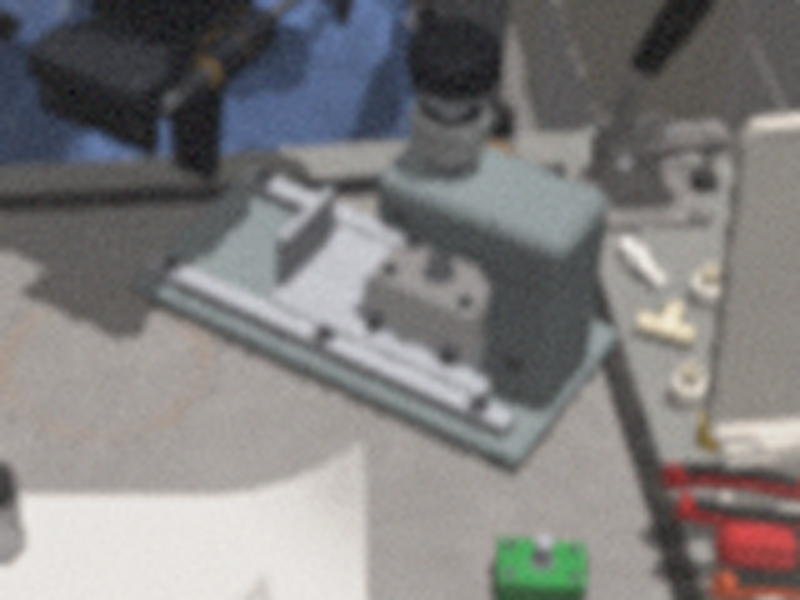

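The side crop shows the tab's top edge running from crop (285,235) to (332,190). That agrees with the predicted home position, and the block is seated under the head. I'll check the travel more exactly by comparing rectified strips from before and after.

Run:
```python
from h import *
u=np.array([.768,-.640]); v=np.array([.640,.768]); n=np.array([537.4,-207.4])
def strip(img,c,a0,z,res=0.25):
    A,B=np.meshgrid(np.arange(a0-30,a0+30,res),np.arange(-30,30,res))
    X=n+A[...,None]*u+B[...,None]*v
    uv=w2px(c,np.concatenate([X,np.full(A.shape+(1,),z)],-1).reshape(-1,3)).astype(np.float32).reshape(*A.shape,2)
    return cv2.remap(img,uv[...,0],uv[...,1],cv2.INTER_CUBIC)
rows=[]
for cn in('top','side'):
    old=cv2.imread(f'pics/{cn}0.png')[:,:,::-1]; new,d,c=cam(cn)
    s0,s1=strip(old,c,-83,57),strip(new,c,17,57)
    rows.append(np.hstack([s0,s1]))
    for nm,s in(('old',s0),('new',s1)):
        g=cv2.cvtColor(s,cv2.COLOR_RGB2GRAY).astype(float)[60:180].mean(0); print(cn,nm,g[::8].round().astype(int).tolist())
im=np.hstack(rows) if 0 else np.vstack(rows)
cv2.imwrite('pics/strip.png',cv2.resize(im,(800,600)[0:2] if 0 else (590,590))[:,:,::-1])
```

```text
top old [58, 57, 58, 58, 59, 60, 62, 66, 70, 74, 77, 77, 71, 62, 65, 87, 115, 129, 134, 143, 155, 162, 163, 163, 163, 163, 163, 163, 163, 163]
top new [28, 33, 36, 39, 40, 42, 44, 44, 40, 37, 35, 38, 52, 71, 86, 98, 109, 120, 128, 134, 141, 150, 159, 167, 173, 177, 178, 178, 176, 171]
side old [108, 110, 110, 108, 108, 107, 108, 110, 108, 110, 114, 115, 116, 120, 132, 150, 164, 167, 155, 132, 111, 98, 96, 98, 103, 107, 114, 126, 141, 157]
side new [120, 135, 145, 150, 152, 152, 149, 147, 148, 149, 150, 154, 162, 171, 171, 155, 129, 105, 99, 108, 118, 127, 137, 150, 167, 180, 187, 191, 191, 190]
```

View pics/strip.png

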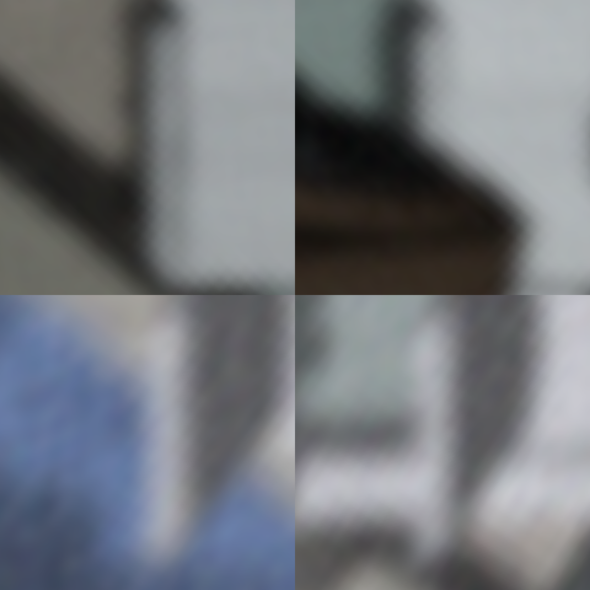

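Run:
```python
from h import *
u=np.array([.768,-.640]); v=np.array([.640,.768]); n=np.array([537.4,-207.4])
for cn in('top','side'):
    img,d,c=cam(cn); vv,uu=np.mgrid[0:384,0:512]; P=px2w(c,d,np.stack([uu.ravel(),vv.ravel()],1)); q=P[:,:2]-n; a=q@u;b=q@v;z=P[:,2]
    m=(z>100)&(z<140)&(a>50)&(a<180)&(abs(b)<45); print(cn,'head',m.sum(),np.percentile(a[m],[0,1,2,5,50,99]).round(1),np.percentile(z[m],[5,50,95]).round(1),'b',np.percentile(b[m],[1,99]).round(1))
    m=(z>193)&(z<203)&(np.hypot(a-95,b)<40); r=cv2.minEnclosingCircle(np.stack([a[m],b[m]],1).astype(np.float32)); print('knob',np.round(r[0],1),round(r[1],1))
    m=(z>48)&(z<60)&(a>35)&(a<130)&(abs(b)<25); print('block top seen a',np.percentile(a[m],[2,10,50,98]).round(1),m.sum())
    m=(z>40)&(z<54)&(a>0)&(a<30)&(abs(b)<22); print('tab body a',np.percentile(a[m],[2,10,50,90]).round(1),m.sum())
```

```text
top head 726 [ 68.5  68.7  68.9  70.4 132.9 170.3] [109.2 125.8 128.9] b [-27.4  24.5]
knob [94.  -0.7] 22.0
block top seen a [ 65.   66.   71.8 120.2] 92
tab body a [12.  12.  12.1 15.4] 5
side head 842 [ 69.5  71.4  73.2  78.1 130.3 172.2] [103.7 122.9 126.5] b [-29.7  22.7]
knob [95.4 -2.8] 21.5
block top seen a [ 65.5  70.   95.3 122.6] 222
tab body a [13.8 15.2 16.6 17.8] 41
```

The head front is at a≈68.5, the knob axis at 94.5 and the block centre at about 95. So the slide began about 5.5 mm in and is now hard against its stop, home. Next I'll go above the knob at about (609.6,-268.4).

Call:
arm_command([
  [[0.04,0,-0.1],0],
  [[0,0,-0.18],0],
  [[0,0,-0.18],0],
  [[0,0,-0.18],0],
  [[0,0,-0.16],0],
])

```text
t: 16.9
eef_pos: [488.9, -166.0, 255.8]
tcp_rot: [3.141, 0.001, 2.443]
ft_force: [0.5, -0.1, -0.1]
opening: 0.003
grip_force: 0.0
```

Run:
```python
from h import *
plan(609.6,-268.4,235,np.radians(140),6)
```

```text
pose [ 488.9 -166.   255.8] [3.141e+00 1.000e-03 2.443e+00] F [ 0.5 -0.1 -0.1] t 16.9 dist/row 26.6 rot/row deg 0.0
[[-0.1055, -0.0005, 0.0138], -0.0]
[[-0.1055, -0.0005, 0.0138], -0.0]
[[-0.1055, -0.0005, 0.0138], -0.0]
[[-0.1055, -0.0005, 0.0138], -0.0]
[[-0.1055, -0.0005, 0.0138], -0.0]
[[-0.1055, -0.0006, 0.0138], -0.0]
```

Call:
arm_command([
  [[-0.127,0,0],0],
  [[-0.127,0,0],0],
  [[-0.127,0,0.02],0],
  [[-0.127,0,0.03],0],
  [[-0.126,0,0.033],0],
])

```text
t: 17.4
eef_pos: [611.3, -268.9, 232.4]
tcp_rot: [-3.142, 0.0, 2.443]
ft_force: [0.3, 0.2, 0.4]
opening: 0.009
grip_force: 0.0
```

Call:
arm_command([
  [[0,0,0.04],0],
  [[0,0,0.04],0],
  [[0,0,0.03],0],
  [[0,0,0.01],0],
  [[0,0,0],0],
])

```text
t: 17.9
eef_pos: [610.1, -267.6, 202.8]
tcp_rot: [-3.142, -0.0, 2.443]
ft_force: [0.5, -0.3, 0.1]
opening: 0.005
grip_force: 0.0
```

Run:
```python
from h import *
plan(609.6,-268.4,200,np.radians(140),5)
```

```text
pose [ 610.1 -267.6  202.8] [-3.142 -0.     2.443] F [ 0.5 -0.3  0.1] t 17.9 dist/row 0.6 rot/row deg -0.0
[[-0.0001, -0.0008, 0.0022], 0.0]
[[-0.0001, -0.0008, 0.0022], 0.0]
[[-0.0001, -0.0008, 0.0022], 0.0]
[[-0.0001, -0.0008, 0.0022], 0.0]
[[-0.0001, -0.0008, 0.0022], 0.0]
```

Descending at 6 mm/s: 3 mm per call to contact, then through the free spring travel (the stop is at 8.5 mm or more).

Call:
arm_command([
  [[0,-0.001,0.0024],0],
  [[0,-0.001,0.0024],0],
  [[0,0,0.0024],0],
  [[0,0,0.0024],0],
  [[0,0,0.0024],0],
])

```text
t: 18.4
eef_pos: [610.1, -268.4, 199.7]
tcp_rot: [-3.142, 0.0, 2.443]
ft_force: [0.3, 0.8, 1.1]
opening: 0.004
grip_force: 0.0
```

Call:
arm_command([
  [[0,0,0.0024],0],
  [[0,0,0.0024],0],
  [[0,0,0.0024],0],
  [[0,0,0.0024],0],
  [[0,0,0.0024],0],
])

```text
t: 18.9
eef_pos: [610.1, -268.4, 196.8]
tcp_rot: [-3.142, 0.0, 2.443]
ft_force: [-0.3, 0.2, 1.8]
opening: 0.0
grip_force: 1.2
```

Call:
arm_command([
  [[0,0,0.0024],0],
  [[0,0,0.0024],0],
  [[0,0,0.0024],0],
  [[0,0,0.0024],0],
  [[0,0,0.0024],0],
])

```text
t: 19.4
eef_pos: [610.1, -268.4, 193.6]
tcp_rot: [-3.142, 0.0, 2.443]
ft_force: [-1.1, 1.1, 3.8]
opening: 0.003
grip_force: 1.5
```

Call:
arm_command([
  [[0,0,0.0024],0],
  [[0,0,0.0024],0],
  [[0,0,0.0024],0],
  [[0,0,0.0024],0],
  [[0,0,0.0024],0],
])

```text
t: 19.9
eef_pos: [610.2, -268.4, 191.2]
tcp_rot: [3.142, 0.001, 2.443]
ft_force: [-2.4, 1.3, 7.1]
opening: 0.001
grip_force: 3.6
```

Call:
arm_command([
  [[0,0,0.0024],0],
  [[0,0,0.0024],0],
  [[0,0,0],0],
  [[0,0,0],0],
  [[0,0,0],0],
])

```text
t: 20.4
eef_pos: [610.2, -268.4, 190.0]
tcp_rot: [3.142, 0.001, 2.443]
ft_force: [-2.5, 1.1, 7.1]
opening: -0.0
grip_force: 3.3
```

Call:
arm_command([
  [[0,0,0.0016],0],
  [[0,0,0.0016],0],
  [[0,0,0],0],
  [[0,0,0],0],
  [[0,0,0],0],
])

```text
t: 20.9
eef_pos: [610.2, -268.5, 189.2]
tcp_rot: [3.142, 0.001, 2.443]
ft_force: [-2.1, 0.7, 7.2]
opening: 0.006
grip_force: 3.5
```

Call:
arm_command([
  [[0,0,0.0018],0],
  [[0,0,0.0018],0],
  [[0,0,0],0],
  [[0,0,0],0],
  [[0,0,0],0],
])

```text
t: 21.4
eef_pos: [610.2, -268.5, 188.3]
tcp_rot: [3.142, 0.001, 2.443]
ft_force: [-1.5, 0.5, 7.0]
opening: 0.005
grip_force: 3.6
```

Call:
arm_command([
  [[0,0,0.0018],0],
  [[0,0,0.0018],0],
  [[0,0,0],0],
  [[0,0,0],0],
  [[0,0,0],0],
])

```text
t: 21.9
eef_pos: [610.1, -268.5, 187.6]
tcp_rot: [3.142, 0.001, 2.443]
ft_force: [-2.5, 1.0, 7.7]
opening: 0.005
grip_force: 4.1
```

Call:
arm_command([
  [[0,0,0.0018],0],
  [[0,0,0.0018],0],
  [[0,0,0],0],
  [[0,0,0],0],
  [[0,0,0],0],
])

```text
t: 22.4
eef_pos: [610.2, -268.5, 187.6]
tcp_rot: [3.141, 0.002, 2.443]
ft_force: [-3.9, 1.7, 14.1]
opening: 0.007
grip_force: 7.2
```

The knob stopped at 187.6 mm and the force jumped to 14 N, so it's on the stop nut. I'll add a touch and hold.

Call:
arm_command([
  [[0,0,0.001],0],
  [[0,0,0],0],
  [[0,0,0],0],
  [[0,0,0],0],
  [[0,0,0],0],
])

```text
t: 22.9
eef_pos: [610.2, -268.5, 187.5]
tcp_rot: [3.141, 0.002, 2.443]
ft_force: [-4.5, 2.6, 15.2]
opening: 0.005
grip_force: 8.0
```

Call:
arm_command([
  [[0,0,0.0006],0],
  [[0,0,0],0],
  [[0,0,0],0],
  [[0,0,0],0],
  [[0,0,0],0],
])

```text
t: 23.4
eef_pos: [610.2, -268.5, 187.5]
tcp_rot: [3.141, 0.002, 2.443]
ft_force: [-5.2, 2.8, 17.8]
opening: 0.008
grip_force: 8.5
```

Call:
arm_command([
  [[0,0,-0.004],0],
  [[0,0,-0.008],0],
  [[0,0,-0.012],0],
  [[0,0,-0.016],0],
  [[0,0,-0.02],0],
])

```text
t: 23.9
eef_pos: [610.1, -268.4, 200.5]
tcp_rot: [-3.141, -0.0, 2.443]
ft_force: [-0.9, 0.4, -0.8]
opening: 0.003
grip_force: 0.0
```

Call:
arm_command([
  [[0,0,-0.04],0],
  [[0,0,-0.06],0],
  [[0,0,-0.06],0],
  [[0,0,-0.04],0],
  [[0,0,0],0],
])

```text
t: 24.4
eef_pos: [610.5, -268.6, 252.1]
tcp_rot: [3.141, 0.002, 2.443]
ft_force: [-0.7, 0.5, -0.4]
opening: 0.009
grip_force: 0.0
```

Run:
```python
from h import *
s=state();print(np.round(s['eef_pos'],1),np.round(s['ft_force'],1))
u=np.array([.768,-.640]); v=np.array([.640,.768]); n=np.array([537.4,-207.4])
img,d,c=cam('side'); vv,uu=np.mgrid[0:384,0:512]; P=px2w(c,d,np.stack([uu.ravel(),vv.ravel()],1)); q=P[:,:2]-n; a=q@u;b=q@v;z=P[:,2]
m=(z>150)&(z<210)&(np.hypot(a-95,b+2)<20); print('knob top z',np.percentile(z[m],[50,90]).round(1),m.sum())
m=(z>40)&(z<56)&(a>0)&(a<30)&(abs(b)<22); print('tab a',np.percentile(a[m],[10,50,90]).round(1))
m=(z>48)&(z<58)&(a>55)&(a<125)&(abs(b)<25); print('block a',np.percentile(a[m],[2,98]).round(1),np.median(z[m]).round(1))
p=img[140:260,190:350]; cv2.imwrite('pics/s3.png',cv2.resize(p,None,fx=5,fy=5,interpolation=cv2.INTER_CUBIC)[:,:,::-1])
```

```text
[ 610.5 -268.6  252.1] [-0.7  0.5 -0.4]
knob top z [189.8 197.5] 318
tab a [12.  16.3 17.4]
block a [ 65.4 122.5] 52.4
```

View pics/s3.png

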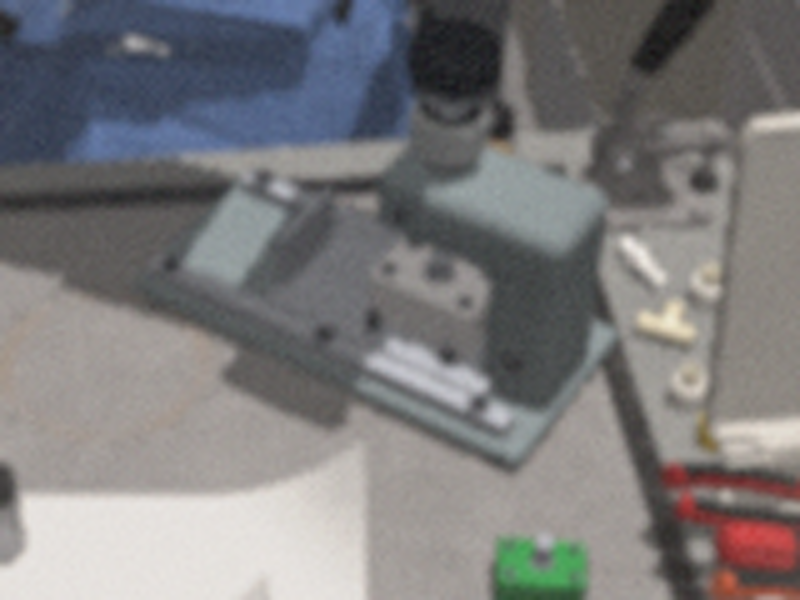

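The ram is back up (knob top at crop (455,50), as before). The dowel is sunk lower at crop (440,268), the block is seated, and the tab hasn't moved. I'm handing in.

```bash
python3 -c "
from h import *
print(env.job_done())"
```

```text
the job is handed in; nothing more can be done
None
```

I handed the job in at about 24.5 s and no verdict came back; by camera the block is seated with the slide home and the ram back up, after the dowel was pressed to the stop nut at about 10.4 mm of travel and held at 14–18 N for about a second, and the arm was never sent near either vial, though I did not re-measure them.

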